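# Test the sander's stop bar along its whole length

## Task

Test the sprung stop bar of the sander, the black curved bar along the front of its round table: with the fingertips press it part-way down at its left end (as seen from the robot) and run them along the whole curve to its right end, without letting the bar up on the way and without pushing it down to its stop. Then lift clear so that it springs back up. Do not pinch the bar, and leave the other things on the sander and the bench where they are.

Things in the scene. Friction and masses are not known exactly. Their poses are not given: they have to be found in the camera images.
- sander: Fixed bench spindle sander: square blue base, round aluminium table 410 mm across, its top 155 mm above the work surface; at its centre a sanding drum 48 mm across and 65 mm tall; a straight steel fence on its rear half. Origin on the spindle axis at work surface level; z up; -x is the front, where the stop bar is; +y is the bar's left end seen from the robot.
- stop_bar (a joint): How far the stop bar is pressed straight down (m): 0 up, 0.016 at its stop. One rigid black arc just outside the front rim of the table: 18 mm wide, 14 mm high, 266 mm long, radius 222 mm about the spindle axis, flat top 179 mm above the work surface. It sinks level wherever pressed: moves from about 2.5 N, 4.5 N at half travel, 7 N at the stop, springs back. Free space below it.
- mark0 (a point): Point 0 of 7, 40 mm apart along the arc, on the centre line of the stop bar's top face (moves down with the bar; nothing is drawn there); axes as the sander's: the left end as seen from the robot, about 13 mm in from the tip of the bar: start here.
- mark1 (a point): Point 1 of 7, 40 mm apart along the arc, on the centre line of the stop bar's top face (moves down with the bar; nothing is drawn there); axes as the sander's: on the way.
- mark2 (a point): Point 2 of 7, 40 mm apart along the arc, on the centre line of the stop bar's top face (moves down with the bar; nothing is drawn there); axes as the sander's: on the way.
- mark3 (a point): Point 3 of 7, 40 mm apart along the arc, on the centre line of the stop bar's top face (moves down with the bar; nothing is drawn there); axes as the sander's: the middle of the bar, its nearest point to the front.
- mark4 (a point): Point 4 of 7, 40 mm apart along the arc, on the centre line of the stop bar's top face (moves down with the bar; nothing is drawn there); axes as the sander's: on the way.
- mark5 (a point): Point 5 of 7, 40 mm apart along the arc, on the centre line of the stop bar's top face (moves down with the bar; nothing is drawn there); axes as the sander's: on the way.
- mark6 (a point): Point 6 of 7, 40 mm apart along the arc, on the centre line of the stop bar's top face (moves down with the bar; nothing is drawn there); axes as the sander's: the right end, about 13 mm in from the tip: finish here.
- offcut: Bystander: loose pale wood offcut 90 x 45 x 18 mm lying on the sander's table, left of the drum. Origin: centre of its underside.
- sleeve: Bystander: loose spare sanding sleeve, a brown tube 38 mm across and 50 mm tall standing on the sander's table, front right of the drum. Origin: centre of its underside.
- wrench: Bystander: steel wrench 170 mm long lying on the bench on the right, nearer the robot than the sander. Origin on its underside.
- driver: Bystander: screwdriver with black handle, 190 mm long, lying on the bench on the left, nearer the robot than the sander. Origin on its underside.
- screws: Bystander: clear jar 70 mm across, 80 mm tall, on the bench right of the sander. Origin: centre of its underside.
- glue: Bystander: white glue bottle 56 mm across, 150 mm tall, on the bench left of the sander. Origin: centre of its underside.
- battery: Bystander: black tool battery 110 x 75 x 63 mm on the bench left of the sander. Origin: centre of its underside.

How it is judged:
By the outcome, as a careful person would: the job done as asked, in the order asked, and still so for the second after the job is handed in, with the robot touching nothing.
It also fails if it takes over 51 s, if anything falls off the work surface, if the arm or the gripper's body presses on something with over 40 N, if the wrist force passes 120 N, or if a joint passes its speed limit or range.

## Robot

A 7-joint arm with a two-finger parallel gripper is mounted at the origin on the work surface. World frame = base frame: x ahead of the robot, y to its left, z up, the work surface at z = 0. Lengths are in m, angles in rad, forces in N, time in s.
With the tool pointing down it reaches from about 0.4 to 0.875 m from the base axis. Payload 19.3 kg.
Tool frame: the origin (TCP) lies at the very end of the fingers, on their centre line; the grasp point (between the pads) lies bot.pinch_z behind it (bot.pinch_z is the distance from the TCP to the grasp point, in m); z points along the fingers, y is the line along which they close (so a half turn about z gives the same grasp; the last joint's range is limited). The gripper opens to 85 mm and grips with 20 to 120 N. Pads are 22 mm wide; open, the fingers measure 114 mm over their backs; the gripper's body (76 mm by 85 mm) begins 54 mm behind the grasp point. The pads swing forward as they close: fully open they stand 13 mm farther back than shut.
Start: joints at [-1.369, 0.521, -0.036, 1.599, 0.021, 1.021, -0.113], TCP at [0.168, 0.602, 0.231] pointing down, gripper open.
Joint ranges: [-2.91, 2.91], [-0.3, 2.13], [-1.5, 1.42], [0.17, 2.43], [-1.26, 4.41], [0.16, 1.93], [-2.52, 2.52]. Speed limits (rad/s): [1.89, 1.89, 2.39, 2.39, 3.01, 3.01, 3.01].

## Interface

Orientations are given as [roll, pitch, yaw] about the fixed x, y, z axes, in that order (R = Rz(yaw) Ry(pitch) Rx(roll)).
In Python, from workcell import bot, grab_frame, ticket gives the robot as it stands.
- The arm moves only by the tool arm_command, never from a script. Its argument "commands" is a list of rows, each a list of 3 entries, a list of its own where there are three numbers: the shift along the world's x, y, z in mm, then the turn about the world's z in rad, then the gripper command: -1 is fully open, 1 is shut, values between are in proportion. In form: [[[tx, ty, tz], roll, fingers], ...]. A call has 1 to 20 rows; each row shifts and turns the commanded pose from where the row before left it; what a row does not reach is not made up. A row lasts 1/10 s, in which the tool goes at most 50 mm and 8.59 degrees, less where a joint would pass 70% of its speed; a pose out of reach is approached as far as the arm can. A call with a gripper value outside its range is refused whole. The fingers move at their own pace and stop on an object; "newtons" is the grip in N (left out, the last holds). Time passes only in rows, so rows that do not move let the fingers close. It gives the time, the measured TCP pose, the force, the opening and the grip force at its end, in the units of the state.
- bot.observe(): the state, without advancing time (a new reading comes with each control period).
- grab_frame(name): name is "scene" or "side" or "wrist"; returns a dict with "image" (480x640x3 uint8, red, green, blue), "vertical_fov" (degrees; the focal length in pixels is half the picture's height over the tangent of half this angle, whatever the lens; pixels are square), "cx", "cy" (the principal point, pixels), "R" (3x3) and "t" (3): a world point X has camera coordinates R X + t. Camera axes: x right, y down, z forward; pixel columns grow to the right and rows downward; lengths in m; the calibration is good to about 2 mm. A picture is of the moment at which its call begins. There is no depth.
- ticket.job_done(): hands the job in; it is judged then, once.
The state is a dict: "clock": time; "qpos": joint angles; "qd": joint speeds; "joint_efforts": joint torques, N m; "position": TCP position; "tool_rot": TCP orientation; "force": force on the tool from outside, world axes, zero at the start; "moment": the same for the moment, N m; "grip_width": finger opening in m; "finger_force": force on a finger pad.
Only numpy, scipy, OpenCV 4.12 (cv2) and the standard library are available. Lean on these libraries where they do the work, as an engineer would, in place of code of your own. Each camera call takes 0.05 s, during which the arm holds its last target. There are 200 camera calls.

## Working session

There is one attempt and no reset: what is moved stays moved. The work goes in short steps, Python scripts to look and compute and a tool call to move; the robot and the scene stay as the last step left them, time stands still between calls to the robot, and variables do not carry over. Pictures are saved under pics/ and viewed, at most 10 in all, crops included, and the job is handed in when it is done.

Besides the shell and the picture viewer there is one more tool, called after "Call:" by a JSON object that holds its "name" and its "arguments". arm_command: Moves the arm, as the interface text tells. Its arguments: {"type":"object","properties":{"commands":{"type":"array"},"newtons":{"type":"number"}},"required":["commands"]}

```bash
mkdir -p pics; python3 - <<'E'
from workcell import bot, grab_frame
import cv2
for n in("scene","side"):
    f=grab_frame(n); cv2.imwrite(f"pics/{n}0.png",f["image"][:,:,::-1]); print(n,f["vertical_fov"],f["cx"],f["cy"],f["R"],f["t"])
o=bot.observe(); print(o, bot.pinch_z)
E
```

```text
scene 47.51272738851393 322.3808314213395 247.01984844277567 [[ 0.10398104  0.99435712  0.02102028]
 [ 0.58597333 -0.04417133 -0.80912555]
 [-0.80363126  0.09645104 -0.58725973]] [-0.05416649 -0.18913806  1.81199647]
side 48.01087945487804 321.5663456812766 236.29611113668153 [[ 0.99832182 -0.0559523  -0.01492909]
 [-0.05057361 -0.71679523 -0.69544727]
 [ 0.02821077  0.69503521 -0.71842203]] [-0.53696098  0.12342155  1.36234582]
{'clock': 0.1, 'qpos': array([-1.36916636,  0.52198401, -0.03629802,  1.59991443,  0.02120109,
        1.02108734, -0.11280744]), 'qd': array([-8.75126489e-04, -2.45909455e-03,  1.25751908e-03, -3.10221567e-05,
        2.85234988e-04, -7.29926641e-04,  4.07343891e-04]), 'joint_efforts': array([ 3.44367611e-03, -9.28500009e+01,  1.98397391e+00, -3.70534444e+01,
        1.80719665e-02,  5.57059931e-03,  4.26639758e-06]), 'position': array([0.16778116, 0.60176555, 0.23077826]), 'tool_rot': array([-3.14058796e+00,  8.45222298e-05,  2.86971871e+00]), 'force': array([-0.4626624 , -0.48850566,  0.02662635]), 'moment': array([ 0.00919637,  0.04636586, -0.03113963]), 'finger_force': 0.0, 'grip_width': 0.08545810909294822} 0.0187
```

View pics/scene0.png

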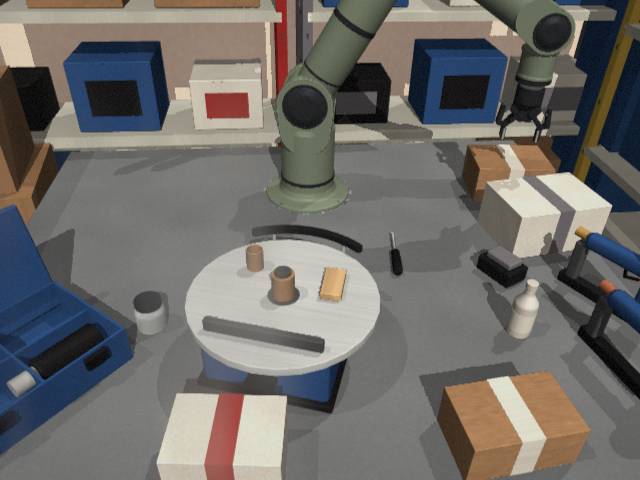

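View pics/side0.png

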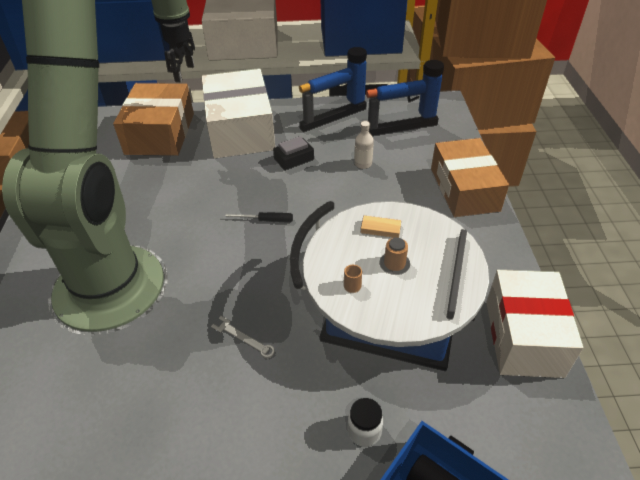

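The scene view shows the bar from about (252,230) to (360,247). In the side view it runs from (332,205) to (297,285), with the table beside it at about (396,270).

```bash
cat > h.py <<'E'
import numpy as np, cv2
from scipy.optimize import least_squares
from workcell import bot, grab_frame
def K(f):
    F=240/np.tan(np.radians(f["vertical_fov"]/2)); return F,f["cx"],f["cy"]
def ray(f,uv):
    F,cx,cy=K(f); uv=np.atleast_2d(uv).astype(float)
    d=np.c_[(uv[:,0]-cx)/F,(uv[:,1]-cy)/F,np.ones(len(uv))]@f["R"]; return -f["R"].T@f["t"],d
def cast(f,uv,z):
    c,d=ray(f,uv); return c+d*((z-c[2])/d[:,2])[:,None]
def tri(f,a,g,b):
    c1,d1=ray(f,a);c2,d2=ray(g,b);d1,d2=d1[0],d2[0]
    s=np.linalg.lstsq(np.c_[d1,-d2],c2-c1,rcond=None)[0]
    p,q=c1+s[0]*d1,c2+s[1]*d2; return (p+q)/2,np.linalg.norm(p-q)
def circ(P,r=None):
    if r: return least_squares(lambda v:np.hypot(P[:,0]-v[0],P[:,1]-v[1])-r,P.mean(0)[:2]+[.2,0],loss='soft_l1',f_scale=.003)
    return least_squares(lambda v:np.hypot(P[:,0]-v[0],P[:,1]-v[1])-v[2],[*P.mean(0)[:2],.2],loss='soft_l1',f_scale=.002)
E
python3 - <<'E'
from h import *
fs={n:grab_frame(n) for n in("scene","side")}
roi={"scene":(245,218,370,262),"side":(285,195,340,295)}
out=[]
for n,f in fs.items():
    im=f["image"]; mx=im.max(2); x0,y0,x1,y1=roi[n]
    sub=mx[y0:y1,x0:x1]; print(n,np.histogram(sub,bins=range(0,260,15))[0])
    m=np.zeros((480,640),np.uint8); m[y0:y1,x0:x1]=(sub<50)
    k,l,s,c=cv2.connectedComponentsWithStats(m); i=1+np.argmax(s[1:,4]); print(s[1:][s[1:,4]>20].tolist())
    m=(l==i).astype(np.uint8)
    v=np.argwhere(m)[:,::-1]
    P=cast(f,v,.177); r=circ(P,.222); print("bar circ",r.x,np.sqrt(np.mean(r.fun**2)))
    a=np.degrees(np.arctan2(P[:,1]-r.x[1],-(P[:,0]-r.x[0]))); print("ang",a.min(),a.max(),np.percentile(a,[1,99]))
    # table
    w=((im.min(2)>115)).astype(np.uint8)
    k,l,s,c=cv2.connectedComponentsWithStats(w); 
    t=l==np.bincount(l[270:300,200:450][w[270:300,200:450]>0]).argmax()
    h=cv2.convexHull(np.argwhere(t)[:,::-1].astype(np.int32))[:,0]
    T=cast(f,h,.155); r=circ(T); print("table",r.x,np.sqrt(np.mean(r.fun**2)),s[l[290,250] if n=="scene" else 1].tolist())
    o=im.copy(); o[m>0]=(255,0,0); cv2.polylines(o,[h],True,(0,255,0)); out.append(cv2.resize(o[190:370,170:510],(780,413))[:300])
cv2.imwrite("pics/m.png",np.vstack(out)[:,:,::-1])
print("tips",tri(fs["scene"],(360,245),fs["side"],(332,204)),tri(fs["scene"],(252,229),fs["side"],(297,285)))
E
```

```text
scene [   1  205  416  130  160  203  324  939 1183  179  124   66  206 1364
    0    0    0]
[[278, 225, 84, 27, 666]]
bar circ [ 0.70639193 -0.10732771] 0.008786146790803213
ang 0.027399750431836234 57.13873648720511 [ 1.30117396 56.02033643]
table [ 0.57734576 -0.01651325  0.64673481] 0.07787998852686048 [47, 155, 569, 325, 67692]
side [   0    0  181  728  137  419   91  160  905  498  270   51   24   44
  396 1596    0]
[[291, 202, 42, 87, 691], [285, 213, 7, 9, 56]]
bar circ [ 0.69553186 -0.11532837] 0.005274562056510197
ang -17.650761821577508 56.19687168012407 [-16.74683161  54.80509926]
table [0.75154296 0.04052322 0.35864838] 0.04289451371114451 [238, 17, 14, 2, 17]
tips (array([0.56841057, 0.07614923, 0.17552137]), np.float64(0.008198304106382644)) (array([ 0.47830399, -0.17045699,  0.17365043]), np.float64(0.003842351324071624))
```

View pics/m.png

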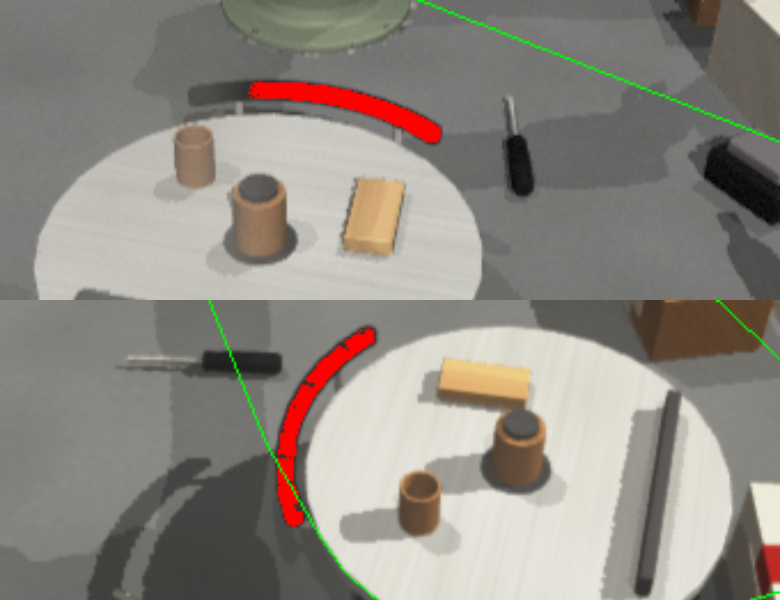

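The overlay shows the side view's bar mask is complete. The scene view's mask misses the bar's right end, and the table threshold is too loose. I'll redo the table.

```bash
python3 - <<'E'
from h import *
fs={n:grab_frame(n) for n in("scene","side")}
for n,f in fs.items():
    im=f["image"]; w=(im.min(2)>165).astype(np.uint8)
    x0,y0,x1,y1=(180,235,390,365) if n=="scene" else (295,195,495,345)
    z=np.zeros_like(w); z[y0:y1,x0:x1]=w[y0:y1,x0:x1]
    k,l,s,c=cv2.connectedComponentsWithStats(z); i=1+np.argmax(s[1:,4]); print(n,s[i])
    h=cv2.convexHull(np.argwhere(l==i)[:,::-1].astype(np.int32))[:,0]
    e=cv2.fitEllipse(h); print(e)
    C,d=ray(f,[e[0]])
    T=cast(f,h,.155)
    # drop rim side: keep camera-far half
    cam=-f["R"].T@f["t"]; r=circ(T,.205); print("r fixed",r.x,np.sqrt(np.mean(r.fun**2)))
    far=(T[:,:2]-r.x)@(r.x-cam[:2])>-0.03*np.linalg.norm(r.x-cam[:2]); 
    r=circ(T[far],.205); print("far",r.x,np.sqrt(np.mean(r.fun**2)))
f=fs["side"]; print("fence ends",cast(f,[(464,231),(451,317)],.18))
# bar side outline
im=f["image"]; m=np.zeros((480,640),np.uint8); m[195:292,289:340]=im.max(2)[195:292,289:340]<58
k,l,s,c=cv2.connectedComponentsWithStats(m); i=1+np.argmax(s[1:,4]); v=np.argwhere(l==i)[:,::-1]; print(s[i])
for zz in(.172,.179):
    P=cast(f,v,zz);r=circ(P,.222);a=np.degrees(np.arctan2(P[:,1]-r.x[1],r.x[0]-P[:,0]));rr=np.hypot(*(P[:,:2]-r.x).T);print(zz,r.x,np.percentile(a,[.3,99.7]),np.percentile(rr,[2,98]))
E
```

```text
scene [  185   240   195   125 14553]
((282.2548522949219, 304.7542724609375), (129.7617645263672, 194.92398071289062), 87.7295913696289)
r fixed [ 0.70334927 -0.10499574] 0.0026466097463477504
far [ 0.70577506 -0.10502654] 0.001262034277018059
side [  304   202   185   140 15584]
((395.84649658203125, 271.35748291015625), (138.83184814453125, 186.43304443359375), 98.19514465332031)
r fixed [ 0.6959899  -0.10968906] 0.0020818971261706972
far [0.77602319 0.14163872] 0.0922178467488797
fence ends [[ 0.86227021 -0.04649597  0.18      ]
 [ 0.78016665 -0.2791658   0.18      ]]
[290 202  44  87 818]
0.172 [ 0.69557573 -0.10922739] [-17.92503033  55.95327888] [0.21167649 0.23232767]
0.179 [ 0.69584701 -0.11597041] [-17.64447075  55.65825397] [0.21179004 0.23213311]
```

Call:
{"name": "arm_command", "arguments": {"commands": [[[0,0,45],0,1],[[0,0,45],0,1],[[0,0,30],0,1],[[20,-40,0],0,1],[[20,-40,0],0,1],[[20,-40,0],0,1],[[20,-40,0],0,1],[[20,-40,0],0,1],[[20,-40,0],0,1],[[20,-40,0],0,1],[[20,-40,0],0,1],[[20,-40,0],0,1],[[20,-40,0],0,1],[[20,-40,0],0,1],[[20,-40,0],0,1],[[20,-40,0],0,1],[[20,-40,0],0,1],[[20,-40,0],0,1],[[0,0,0],0,1]], "newtons": 40}}

```text
clock: 2.2
position: [0.4691, -0.0029, 0.3514]
tool_rot: [-3.14, 0.001, 2.863]
force: [-1.0, 1.5, -0.0]
grip_width: -0.0002
finger_force: 0.0
```

```bash
python3 - <<'E'
from h import *
import pickle
f=grab_frame("wrist"); pickle.dump(f,open("w1.pkl","wb")); im=f["image"].copy()
cv2.imwrite("pics/w1.png",im[:,:,::-1]); o=bot.observe(); print(o["clock"],o["position"],o["tool_rot"],o["qpos"],o["grip_width"],o["force"])
print(-f["R"].T@f["t"],f["R"][2])
E
```

```text
2.25 [ 4.68271005e-01 -2.90668208e-04  3.51205098e-01] [-3.14083457e+00  1.74514857e-04  2.86545273e+00] [-0.52451606  0.151759    0.45861786  1.84465006 -0.0721696   1.16170691
  1.2529409 ] 7.556436044437159e-05 [ 0.27485789  0.44009889 -0.15478242]
[0.39506448 0.01921967 0.49317277] [ 0.28846495 -0.08462896 -0.95374311]
```

View pics/w1.png

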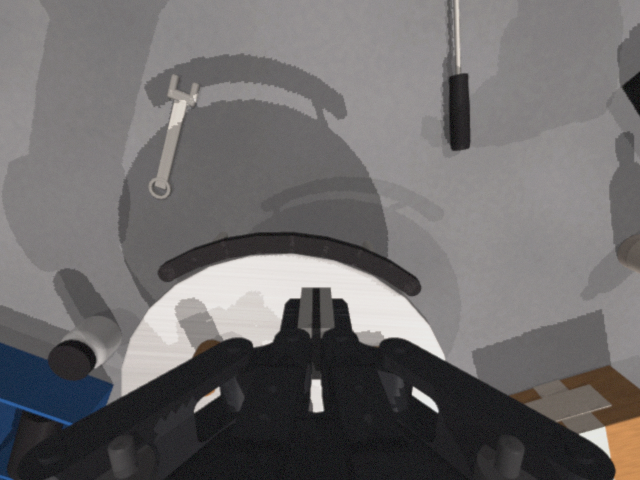

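The wrist view shows the whole bar, tips at about (160,272) and (421,285), crest near y=235.

```bash
python3 - <<'E'
from h import *
import pickle
f=pickle.load(open("w1.pkl","rb")); g=grab_frame("side"); G={"w":(f,(150,225,430,300),75),"s":(g,(289,195,340,292),58)}
B={}
for n,(q,(x0,y0,x1,y1),th) in G.items():
    m=np.zeros((480,640),np.uint8); m[y0:y1,x0:x1]=q["image"].max(2)[y0:y1,x0:x1]<th
    if n=="w": m[293:,:]=0; m[283:,280:360]=0
    k,l,s,c=cv2.connectedComponentsWithStats(m); i=1+np.argmax(s[1:,4]); print(n,s[i]); B[n]=(q,np.argwhere(l==i)[:,::-1])
def fit(q,v,z):
    P=cast(q,v,z);r=circ(P,.222);a=np.degrees(np.arctan2(P[:,1]-r.x[1],r.x[0]-P[:,0]));rr=np.hypot(*(P[:,:2]-r.x).T)
    return r.x,np.percentile(a,[.2,99.8]),np.percentile(rr,[2,50,98]),np.sqrt(np.mean(r.fun**2)),circ(P).x
for z in(.160,.166,.172,.179):
    for n in B: print(z,n,*[np.round(t,4) for t in fit(*B[n],z)])
o=f["image"].copy(); v=B["w"][1]; o[v[:,1],v[:,0]]=(255,0,0); cv2.imwrite("pics/m2.png",o[200:400,:,::-1])
E
```

```text
w [ 158  231  263   62 5653]
s [290 202  44  87 802]
0.16 w [ 0.6993 -0.1084] [-19.2633  57.7506] [0.2106 0.2221 0.2325] 0.0065 [ 0.704  -0.11    0.2266]
0.16 s [ 0.6951 -0.0979] [-18.4498  56.679 ] [0.2115 0.2221 0.2322] 0.0059 [ 0.7059 -0.1014  0.2327]
0.166 w [ 0.6979 -0.1075] [-18.5868  57.067 ] [0.2109 0.222  0.2323] 0.0064 [ 0.6984 -0.1077  0.2225]
0.166 s [ 0.6953 -0.1037] [-18.2117  56.423 ] [0.2117 0.2221 0.2321] 0.0059 [ 0.7046 -0.1067  0.2311]
0.172 w [ 0.6965 -0.1066] [-17.9072  56.3811] [0.2112 0.222  0.2323] 0.0062 [ 0.6929 -0.1053  0.2184]
0.172 s [ 0.6956 -0.1094] [-17.9733  56.1667] [0.2118 0.2221 0.232 ] 0.0058 [ 0.7032 -0.1119  0.2295]
0.179 w [ 0.6948 -0.1056] [-17.1084  55.5781] [0.2115 0.222  0.2323] 0.0061 [ 0.6864 -0.1026  0.2137]
0.179 s [ 0.6958 -0.1162] [-17.6949  55.8671] [0.2119 0.222  0.2319] 0.0058 [ 0.7016 -0.1181  0.2277]
```

View pics/m2.png

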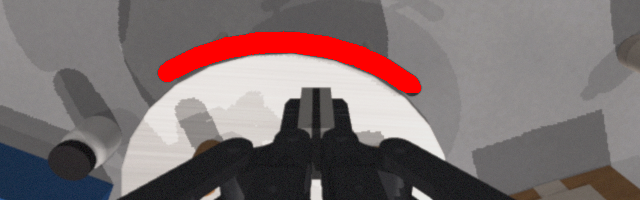

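```bash
python3 - <<'E'
import numpy as np
C=np.array([.6965,-.107]);s=np.radians(19.2)
a=s+.18018*np.arange(3,-3.01,-.5)
P=C+.222*np.c_[-np.cos(a),np.sin(a)]; print(np.round(P*1e3,1).tolist()); print(np.round(np.diff(P,axis=0)*1e3,1).tolist()); print(np.pi-a[[0,6,-1]])
from workcell import bot
o=bot.observe();print(o["position"],o["tool_rot"],o["force"])
E
```

```text
[[554.3, 63.5], [539.5, 50.0], [526.1, 35.2], [514.0, 19.3], [503.3, 2.4], [494.3, -15.4], [486.8, -34.0], [481.1, -53.1], [477.2, -72.7], [475.0, -92.6], [474.6, -112.6], [476.0, -132.6], [479.2, -152.3]]
[[-14.8, -13.5], [-13.5, -14.8], [-12.1, -15.9], [-10.6, -16.9], [-9.1, -17.8], [-7.4, -18.6], [-5.7, -19.2], [-4.0, -19.6], [-2.2, -19.9], [-0.4, -20.0], [1.4, -19.9], [3.2, -19.7]]
[2.26594944 2.80648944 3.34702944]
[0.46783004 0.00141615 0.35114254] [-3.14135614e+00 -3.23968393e-04  2.86779362e+00] [-0.03124476 -0.05566103 -0.05549647]
```

Call:
{"name": "arm_command", "arguments": {"commands": [[[15,11,0],-0.1,1],[[15,11,0],-0.1,1],[[15,11,0],-0.1,1],[[15,11,0],-0.1,1],[[15,10,0],-0.1,1],[[13.5,10,0],-0.1,1],[[0,0,-40],0,1],[[0,0,-40],0,1],[[0,0,-40],0,1],[[0,0,-24],0,1],[[0,0,0],0,1],[[0,0,0],0,1],[[0,0,0],0,1]]}}

```text
clock: 3.6
position: [0.5569, 0.0666, 0.2089]
tool_rot: [3.14, 0.001, 2.27]
force: [0.7, 0.8, 0.8]
grip_width: -0.0003
finger_force: 0.0
```

```bash
python3 - <<'E'
from h import *
o=bot.observe();print(o["position"],o["tool_rot"],o["force"])
a=grab_frame("wrist");b=grab_frame("scene");s=grab_frame("side")["image"]
crop=lambda im,x0,y0:cv2.resize(im[y0:y0+150,x0:x0+200],(400,300),interpolation=cv2.INTER_CUBIC)
t=np.vstack([np.hstack([crop(b["image"],240,160),crop(s,250,130)]),np.hstack([crop(a["image"],220,200),cv2.resize(a["image"],(400,300))])])
cv2.imwrite("pics/c.png",t[:,:,::-1])
E
```

```text
[0.55694384 0.06662674 0.20890795] [3.13954762e+00 6.48320144e-04 2.27034459e+00] [0.73018064 0.78502769 0.79981322]
```

View pics/c.png

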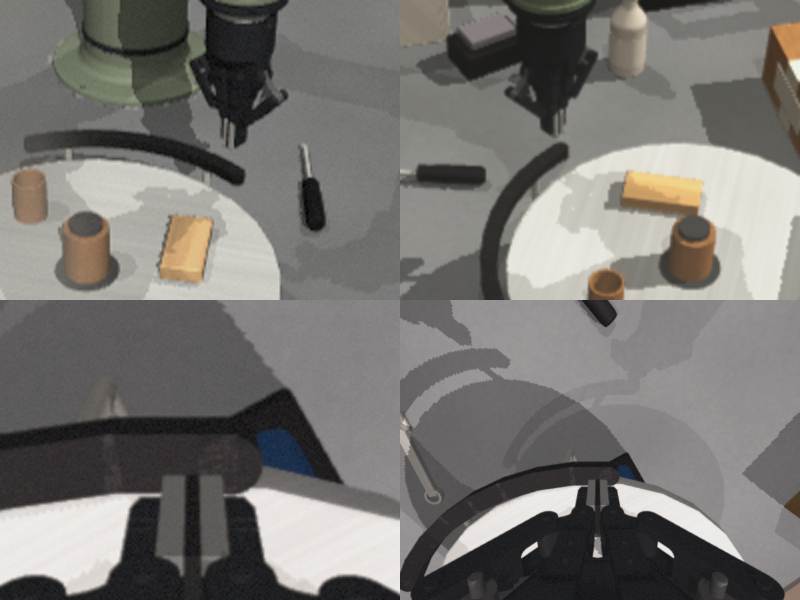

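The crops show the closed tips just above the bar's left end, about 19 mm in from the rounded tip, with nothing disturbed. I'll press down.

Call:
{"name": "arm_command", "arguments": {"commands": [[[0,0,-10],0,1],[[0,0,-10],0,1],[[0,0,-6],0,1],[[0,0,0],0,1],[[0,0,0],0,1],[[0,0,0],0,1]]}}

```text
clock: 4.35
position: [0.5565, 0.066, 0.1815]
tool_rot: [3.141, 0.0, 2.27]
force: [0.0, 0.6, -0.6]
grip_width: -0.0004
finger_force: 0.0
```

Call:
{"name": "arm_command", "arguments": {"commands": [[[0,0,-3],0,1],[[0,0,-3],0,1],[[0,0,0],0,1],[[0,0,0],0,1],[[0,0,0],0,1]]}}

```text
clock: 4.85
position: [0.5566, 0.066, 0.1755]
tool_rot: [3.141, 0.0, 2.27]
force: [1.9, 0.9, 4.4]
grip_width: -0.0001
finger_force: 1.6
```

```bash
python3 - <<'E'
from h import *
import time
for i in range(6):
    o=bot.observe();print(o["clock"],o["position"],o["force"]); grab_frame("side")
E
```

```text
4.85 [0.55655808 0.0660301  0.17547866] [1.85132662 0.87576658 4.36856478]
4.9 [0.55654772 0.06604853 0.17548689] [ 2.59940524 -0.15713638  3.04201923]
4.95 [0.55655    0.06604786 0.17548207] [ 1.82730408 -0.62993995  3.52848119]
5.0 [0.55652137 0.06604697 0.17545955] [ 3.51129    -0.01577918  3.23357063]
5.05 [0.55651128 0.06605096 0.17545236] [ 1.67813718 -0.14653208  4.03658554]
5.1 [0.55646934 0.06606052 0.17541157] [2.58107447 0.57598246 3.94870933]
```

Call:
{"name": "arm_command", "arguments": {"commands": [[[0,0,-2],0,1],[[0,0,-2],0,1],[[0,0,0],0,1],[[0,0,0],0,1],[[0,0,0],0,1]]}}

```text
clock: 5.65
position: [0.5563, 0.066, 0.1713]
tool_rot: [3.142, -0.0, 2.27]
force: [3.1, 0.2, 4.7]
grip_width: -0.0001
finger_force: 2.2
```

Call:
{"name": "arm_command", "arguments": {"commands": [[[-2.2,-2.5,0],0,1],[[-7.4,-6.7,0],0.045,1],[[-7.4,-6.8,0],0.045,1],[[-6.8,-7.4,0],0.045,1],[[-6.7,-7.4,0],0.045,1],[[-6.1,-7.9,0],0.045,1],[[-6.0,-8.0,0],0.045,1],[[-5.3,-8.4,0],0.045,1],[[-5.3,-8.5,0],0.045,1],[[0,0,0],0,1]]}}

```text
clock: 6.65
position: [0.502, 0.0013, 0.1713]
tool_rot: [-3.141, -0.001, 2.629]
force: [-1.2, -1.6, 5.5]
grip_width: 0.0002
finger_force: 2.3
```

```bash
python3 - <<'E'
from h import *
for i in range(4):
    o=bot.observe();print(o["clock"],o["position"],o["force"]); f=grab_frame("wrist")
p=o["position"][:2]-[.6965,-.107]; print("rad",np.hypot(*p),"k",(np.arctan2(p[1],-p[0])-np.radians(19.2))/.18018)
s=grab_frame("side")["image"]
cv2.imwrite("pics/d.png",np.hstack([cv2.resize(s[150:330,240:420],(400,400)),cv2.resize(f["image"][200:400,200:400],(400,400))])[:,:,::-1])
E
```

```text
6.65 [0.50204768 0.00134097 0.17132201] [-1.15311325 -1.61746177  5.49937144]
6.7 [0.50238201 0.00180156 0.17128028] [-1.61626372 -2.45100287  4.63394203]
6.75 [0.5026056  0.00212769 0.17120077] [-1.79608538 -2.35975095  4.5669183 ]
6.8 [0.50277376 0.00233736 0.17114095] [-1.92967487 -1.90146858  4.18663094]
rad 0.22245115210977645 k 0.9919059001718351
```

View pics/d.png

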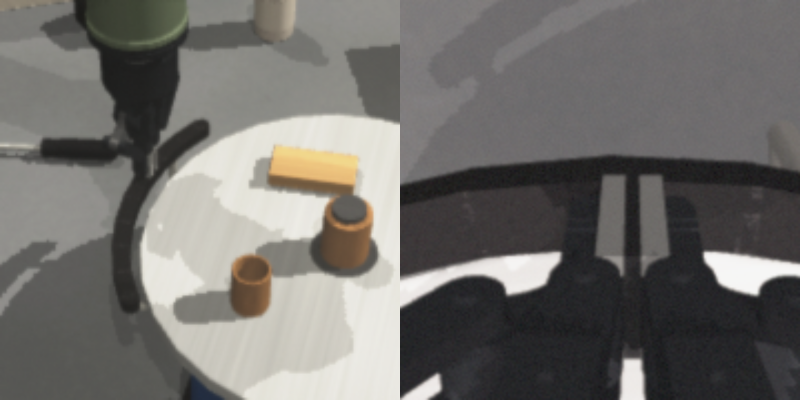

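The tips sit centred on the bar's top face, and height and force are steady. I'll carry on to the right end.

Call:
{"name": "arm_command", "arguments": {"commands": [[[-4.5,-8.9,0],0.045,1],[[-4.5,-8.9,0],0.045,1],[[-3.7,-9.3,0],0.045,1],[[-3.7,-9.3,0],0.045,1],[[-2.9,-9.6,0],0.045,1],[[-2.8,-9.6,0],0.045,1],[[-2.0,-9.8,0],0.045,1],[[-2.0,-9.8,0],0.045,1],[[0,0,0],0,1]]}}

```text
clock: 7.8
position: [0.4771, -0.0733, 0.1713]
tool_rot: [-3.142, 0.0, 2.989]
force: [-0.3, -2.3, 4.6]
grip_width: -0.0002
finger_force: 2.3
```

```bash
python3 - <<'E'
from h import *
for i in range(3):
    o=bot.observe();print(o["clock"],o["position"],o["force"]); f=grab_frame("wrist")
p=o["position"][:2]-[.6965,-.107]; print("rad",np.hypot(*p),"k",(np.arctan2(p[1],-p[0])-np.radians(19.2))/.18018,o["tool_rot"])
E
```

```text
7.8 [ 0.4771276  -0.07332524  0.17134119] [-0.2762949  -2.29356868  4.57490109]
7.85 [ 0.47719488 -0.07294947  0.17130076] [-0.30410535 -2.86807845  4.47103424]
7.9 [ 0.47719227 -0.07270723  0.1712674 ] [ 0.321049   -2.98853055  4.51156188]
rad 0.22197268424727276 k -0.9989511637563646 [-3.14130910e+00  1.22498856e-04  2.98785130e+00]
```

Call:
{"name": "arm_command", "arguments": {"commands": [[[-1.1,-9.9,0],0.045,1],[[-1.1,-10,0],0.045,1],[[-0.2,-10,0],0.045,1],[[-0.2,-10,0],0.045,1],[[0.7,-9.9,0],0.045,1],[[0.7,-10,0],0.045,1],[[1.6,-9.8,0],0.045,1],[[1.6,-9.9,0],0.045,1],[[0.5,-2.5,0],0,1],[[0,0,0],0,1],[[0,0,0],0,1]]}}

```text
clock: 9.05
position: [0.4798, -0.1546, 0.1713]
tool_rot: [-3.141, 0.0, -2.935]
force: [0.7, -3.2, 5.3]
grip_width: 0.0002
finger_force: 2.2
```

```bash
python3 - <<'E'
from h import *
for i in range(3):
    o=bot.observe();print(o["clock"],o["position"],o["force"]); f=grab_frame("wrist")
p=o["position"][:2]-[.6965,-.107]; print("rad",np.hypot(*p),"k",(np.arctan2(p[1],-p[0])-np.radians(19.2))/.18018,o["tool_rot"])
cv2.imwrite("pics/e.png",cv2.resize(f["image"][180:400,120:480],(540,330))[:,:,::-1])
E
```

```text
9.05 [ 0.47975184 -0.15456756  0.17133074] [ 0.72628492 -3.22931838  5.33810228]
9.1 [ 0.47978532 -0.15454369  0.17139106] [ 1.15367415 -3.53387896  4.05468407]
9.15 [ 0.47974026 -0.15457613  0.17138885] [ 1.78824231 -1.75886056  4.66165761]
rad 0.2219195228105949 k -3.0589686153522786 [-3.14107747e+00  4.02421567e-04 -2.93392160e+00]
```

View pics/e.png

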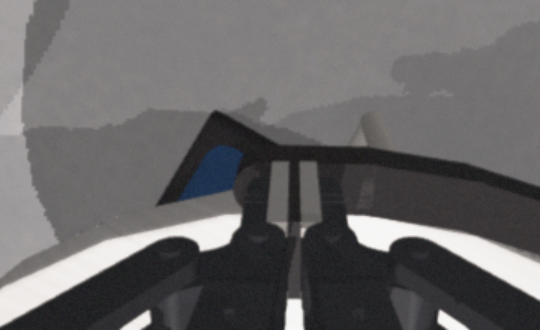

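The tips are at the bar's right end, about 16 mm in from the rounded tip and past mark6. The bar is still pressed, so I'll lift clear.

Call:
{"name": "arm_command", "arguments": {"commands": [[[0,0,6],0,1],[[0,0,15],0,1],[[0,0,35],0,1],[[0,0,40],0,1],[[0,0,40],0,1],[[0,0,0],0,1],[[0,0,0],0,1],[[0,0,0],0,1],[[0,0,0],0,1],[[0,0,0],0,1]]}}

```text
clock: 10.2
position: [0.4792, -0.1546, 0.3066]
tool_rot: [3.141, -0.001, -2.933]
force: [-0.1, 1.1, 0.0]
grip_width: -0.0001
finger_force: 0.0
```

```bash
python3 - <<'E'
from h import *
s=grab_frame("side")["image"];o=bot.observe();print(o["position"],o["force"])
cv2.imwrite("pics/f.png",s[:,:,::-1])
E
```

```text
[ 0.47927522 -0.15469644  0.30670208] [0.4995372  0.09529039 0.27045366]
```

View pics/f.png

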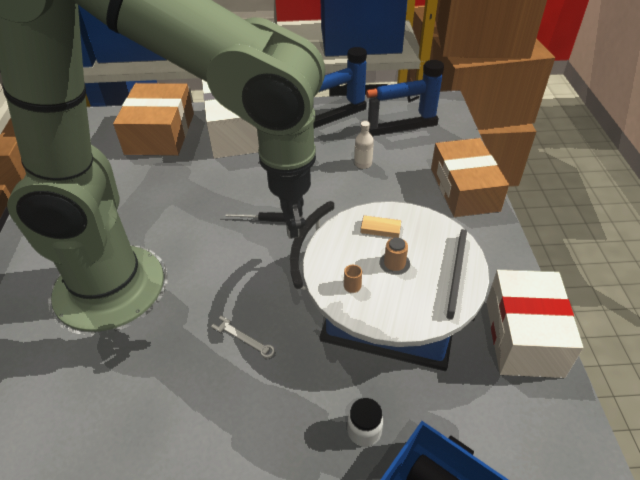

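The arm is clear, the bar is back up (tip again near (332,204)), and everything else is where it was.

```bash
python3 -c "
from workcell import ticket
print(ticket.job_done())"
```

```text
the job is handed in; nothing more can be done
None
```

I pressed the stop bar about 8 mm down (half its travel) at its left end and ran the fingertips to its right end at a steady height. I then lifted clear, the bar came back up, nothing else moved, and the job was handed in at about 10 s of the 51 s limit.

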